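Turn a casting in the sliding-jaw fixture so its gate stub faces up

TASK

The casting in the sliding-jaw fixture has to be re-clamped with its small gate stub, now at the side, pointing straight up: slide the jaw wide open by its upright handle, lift the casting right out above the jaws, give it a quarter turn in hand without letting it touch the bench, and stand it back between the jaws, down on the fixture's floor and butted against the end stop. Then push the jaw shut until it presses firmly on the casting (about 10 N, held for a moment) and let go, leaving it closed on the casting. Never slam the casting into the fixture or squeeze it with more than about 50 N, and leave everything else on the bench where it is.

Things in the scene. Friction and masses are not known exactly. Their poses are not given: they have to be found in the camera images.
- fixture: Sliding-jaw fixture fixed to the bench. Origin on the bench top below the fixed jaw's face, mid jaw; x from sliding to fixed jaw (roughly away from the robot), y along the jaws, z up. Base plate x -175 to +40, y -100 to +100 mm, 20 mm thick; its top (z = 20 mm) is the floor the casting stands on. Fixed jaw: face at x = 0, x 0 to 34, y -50 to +50, top at z = 58 mm
- jaw (a joint): Gap between the two jaw faces, in m: 0 with the faces together, 0.07 fully open (the sliding jaw moves to the fixture's -x). It stays where it is left and takes about 4 N to slide. Closed on the casting it reads 0.032
- handle_top (a point): Centre of the top of the sliding jaw's upright handle: a flat steel post 14 mm thick in fixture x, 30 mm wide in y, standing 50 mm out of the jaw's carriage (z = 36 to 86 mm above the bench), its centre 85 mm behind (-x of) the sliding jaw's face. Moves with the jaw
- jaw_face (a point): Centre of the clamping face of the sliding jaw: steel pad 6 x 90 x 36 mm in front of the jaw block (25 mm thick together, y -45 to +45, top at z = 58 mm; behind it a carriage 40 mm wide, top at z = 36 mm). This point is 40 mm above the bench, mid jaw; moves with the jaw
- end_stop: Low steel block 95 (x) x 26 (y) x 25 mm tall on the fixture's floor, across one open end of the jaws: at fixture y = +78 mm in some starts, -78 mm in others (bolt heads 5 mm high mark the empty seat). Origin at the centre of its underside; axes as the fixture's; its stopping face is 13 mm from the origin, towards the jaws (fixture y = +65 or -65 mm)
- casting: Casting to be turned: aluminium bearing plate 32 (x) x 96 (y) x 88 (z) mm, about 0.45 kg, dark bore and four bolt holes on both flat faces. Origin at its centre. The gate stub, 18 x 8 x 24 mm, sticks 8 mm out of the middle of its +y edge. It starts loose between the jaws, axes as the fixture's, stub to fixture +y, centre 44 mm above the floor; stub up it stands 48 mm above it and is 88 mm wide
- stub_tip (a point): Middle of the end face of the casting's gate stub, 56 mm from the casting's centre along its +y
- finished_casting: a second casting of the same size without any stub (96 x 88 x 32 mm), already finished, lying flat on a cork pad at the left; origin at its centre
- scraper: scraper with a straight shank, 190 mm long, lying on the bench beside the fixture; x axis along it
- jar: glass jar with a steel lid, 60 mm diameter, 85 mm tall, standing beside the fixture; origin at the centre of its underside
- bur_block: dark wooden block with burs standing in it, 50 x 100 x 61 mm, beyond the fixture; origin at the centre of its underside
- hammer: hammer, 220 mm long, lying at the right; x axis along it
- cup: steel cup, 74 mm diameter, 80 mm tall, standing at the right rear; origin at the centre of its underside
- brush: hand brush, 180 mm long, lying at the left front; x axis along it
Mind the look-alikes: they are no part of the job. Leave any orange or yellow look-alike of the casting alone.

How it is judged (in metres and radians):
On the way, in this order (a step that is already met when the one before it is completed fails the run):
1. the jaw is slid open to a gap of more than 45 mm (value of joint jaw above 0.045 m), for 0.1 s.
2. the casting is lifted out above the jaws (centre higher than 0.12 m) (height (world z) of casting above 0.12 m), for 0.1 s.
3. the casting stands on the fixture's floor between the jaws, stub up (z of stub_tip in the frame of fixture above 0.1195 m and z of casting in the frame of fixture between 0.0655 and 0.0705 m and x of casting in the frame of fixture between -0.055 and -0.013 m and angle between the x axis of casting and the x axis of fixture, either way round below 0.06 rad), for 0.2 s.
4. the sliding jaw presses on the casting with at least 8 N (contact force between jaw and casting above 8 N), for 0.2 s.
At the end, for the whole second after the job is handed in: Casting at rest on the fixture floor, stub straight up (centre within 2.5 mm of standing height, stub tip over 119.5 mm above the bench), square to the jaws within 3.4 degrees, its edge within 2.5 mm of the end stop, jaw left closed on it (gap under 33.8 mm) (all of step 3 and value of joint jaw between 0.03 and 0.0338 m and (y of end_stop in the frame of fixture above 0 m or y of casting in the frame of fixture below -0.0185 m) and (y of end_stop in the frame of fixture below 0 m or y of casting in the frame of fixture above 0.0185 m) and linear speed of casting below 0.01 m/s and angular speed of casting below 0.1 rad/s); the robot touches nothing.
It fails at once if the casting is squeezed by the sliding jaw with over 60 N (contact force between jaw and casting above 60 N).
It fails at once if the casting is slammed into the fixture or its stop (contact forces over 140 N) (contact force between casting and fixture above 140 N or contact force between casting and end_stop above 80 N).
It fails at once if the casting is set down on or touches the bench (contact force between casting and table above 0.3 N).
It fails at once if another thing on the bench is moved more than 25 mm (distance of any of finished_casting, scraper, jar, bur_block, hammer, cup, brush from where it was at the start of the episode above 0.025 m).
It also fails if it takes over 72 s, if anything falls off the work surface, if the arm or the gripper's body presses on something with over 40 N, if the wrist force passes 120 N, or if a joint passes its speed limit or range.

ROBOT

A 6-joint arm with a two-finger parallel gripper is mounted at the origin on the work surface. World frame = base frame: x ahead of the robot, y to its left, z up, the work surface at z = 0. Lengths are in m, angles in degrees, forces in N, time in s.
With the tool pointing down it reaches from about 0.25 to 0.725 m from the base axis. Payload 9.7 kg.
Tool frame: the origin (TCP) lies midway between the tips of the shut fingers; the grasp point (between the pads) lies 19 mm behind it (bot.hold_point_z is the distance from the TCP to the grasp point, in m); z points along the fingers, y is the line along which they close (so a half turn about z gives the same grasp; the last joint's range is limited). The gripper opens to 85 mm and grips with 20 to 120 N. Pads are 22 mm wide; open, the fingers measure 114 mm over their backs; the gripper's body (76 mm by 85 mm) begins 54 mm behind the grasp point. The pads swing forward as they close: fully open they stand 13 mm farther back than shut.
Start: joints at [74.599, 4.979, 10.078, 95.1, 0, 90], TCP at [0.146, 0.53, 0.231] pointing down, gripper open.
Joint ranges: [-179.16, 179.16], [-48.56, 103.87], [-65.8, 70.77], [-126.05, 130.52], [-82.76, 87.17], [-180, 180]. Speed limits (degrees/s): [127.2, 127.2, 147.25, 180, 180, 180].

INTERFACE

Orientations are given as [roll, pitch, yaw] about the fixed x, y, z axes, in that order (R = Rz(yaw) Ry(pitch) Rx(roll)).
In Python, from workcell import bot gives the robot as it stands.
- The arm moves only by the tool play_rows, never from a script. Its argument "steps" is a list that holds one entry, the list of rows, each a list of 4 numbers: the shift along the tool's x, y, z in m, then the turn about the tool's z in rad. In form: [[[tx, ty, tz, yaw], ...]]. A call has exactly 5 rows; each row shifts and turns the commanded pose from where the row before left it, along the tool's axes as they then stand; what a row does not reach is not made up. A row lasts 1/12 s, in which the tool goes at most 41.7 mm and 7.16 degrees, less where a joint would pass 70% of its speed; a pose out of reach is approached as far as the arm can. A call is refused whole if a number of a shift passes 0.0417 or a number of a turn 0.125, either way. A call with a gripper value outside its range is refused whole. "gripper" is the finger opening in m, from 0 to 0.0854, set as the call begins (left out, the last holds). The fingers move at their own pace and stop on an object; "squeeze" is the grip in N (left out, the last holds). Time passes only in rows, so rows that do not move let the fingers close, or fill a call up. It gives the time, the measured TCP pose, the force, the opening and the grip force at its end, in the units of the state.
- bot.get_obs(): the state, without advancing time (a new reading comes with each control period).
- bot.camera(name): name is "scene" or "top" or "wrist"; returns a dict with "img" (384x512x3 uint8, blue, green, red), "vfov" (degrees; the focal length in pixels is half the picture's height over the tangent of half this angle, whatever the lens; pixels are square), "cx", "cy" (the principal point, pixels), "D" ([k1, k2, p1, p2, k3] as OpenCV has them; the pictures are not rectified), "xyz" and "attitude" of the camera in the world. Camera axes: x right, y down, z forward; pixel columns grow to the right and rows downward; lengths in m; the calibration is good to about 2 mm. A picture is of the moment at which its call begins. There is no depth.
- bot.job_done(): hands the job in; it is judged then, once.
The state is a dict: "time": time; "q": joint angles; "qd": joint speeds; "joint_efforts": joint torques, N m; "ee_pos": TCP position; "tcp_rot": TCP orientation; "wrist_force": force on the tool from outside, world axes, zero at the start; "torque": the same for the moment, N m; "opening": finger opening in m; "grasp_force": force on a finger pad.
Only numpy, scipy, OpenCV 4.12 (cv2) and the standard library are available. Lean on these libraries where they do the work, as an engineer would, in place of code of your own. Each camera call takes 0.05 s, during which the arm holds its last target. There are 200 camera calls.

## Working session

There is one attempt and no reset: what is moved stays moved. The work goes in short steps, Python scripts to look and compute and a tool call to move; the robot and the scene stay as the last step left them, time stands still between calls to the robot, and variables do not carry over. Pictures are saved under pics/ and viewed, at most 10 in all, crops included, and the job is handed in when it is done.

Besides the shell and the picture viewer there is one more tool, called after "Request:" by a JSON object that holds its "op" and its "data", one argument or row to a line. play_rows: Moves the arm, as the interface text tells. Its arguments: {"type":"object","properties":{"steps":{"type":"array","items":{"type":"array","items":{"type":"array","items":{"type":"number"}}}},"gripper":{"type":"number"},"squeeze":{"type":"number"}},"required":["steps"]}

```bash
ls; mkdir -p pics
python3 - <<'E'
from workcell import bot
import cv2
print(bot.get_obs(), bot.hold_point_z)
for n in("scene","top","wrist"):
    c=bot.camera(n);cv2.imwrite(f"pics/{n}0.png",c["img"]);print(n,{k:v for k,v in c.items() if k!="img"})
E
```

```text
pics
{'time': 0.0, 'q': array([ 7.46014834e+01,  5.01053652e+00,  1.00356857e+01,  9.50984881e+01,
       -3.94796981e-04,  8.99997021e+01]), 'qd': array([-0.10937021, -0.0734652 ,  0.06596453, -0.05263019,  0.01403365,
        0.02002368]), 'joint_efforts': array([-8.79950312e-04, -5.20386815e+01,  4.64806473e+01,  1.61459885e-02,
       -5.42958514e-05,  1.84361556e-05]), 'ee_pos': array([0.14598704, 0.53004882, 0.2305995 ]), 'tcp_rot': array([-1.79926661e+02,  3.94415325e-04,  1.64601782e+02]), 'wrist_force': array([-0.10448018, -0.80167798, -0.22854098]), 'torque': array([ 0.00871111, -0.03394191,  0.02176557]), 'grasp_force': 0.0, 'opening': 0.0854675748547191} 0.0187
scene {'vfov': 52.45897692841265, 'cx': 254.48553151198908, 'cy': 190.65159820857892, 'D': array([-0.07810448,  0.        ,  0.        ,  0.        ,  0.        ]), 'xyz': array([ 0.9671828 , -0.5897908 ,  1.16812965]), 'attitude': array([-1.45133872e+02,  6.20202771e-02,  3.43605054e+01])}
top {'vfov': 45.404048733999666, 'cx': 259.1118107904812, 'cy': 188.31664245145365, 'D': array([-0.14533329,  0.        ,  0.        ,  0.        ,  0.        ]), 'xyz': array([0.35178726, 0.03327706, 1.67072864]), 'attitude': array([-172.93717326,   -0.17819178,  -89.0176817 ])}
wrist {'vfov': 60.731266797480686, 'cx': 254.91286444500298, 'cy': 187.09358997115444, 'D': array([-0.0960498,  0.       ,  0.       ,  0.       ,  0.       ]), 'xyz': array([0.07919643, 0.5485714 , 0.37375464]), 'attitude': array([1.64074189e+02, 6.55209453e-02, 7.46391214e+01])}
```

View pics/scene0.png

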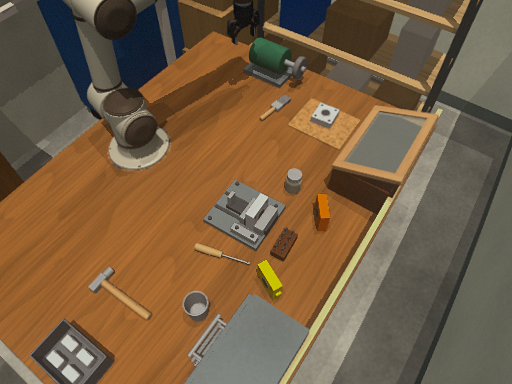

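View pics/top0.png

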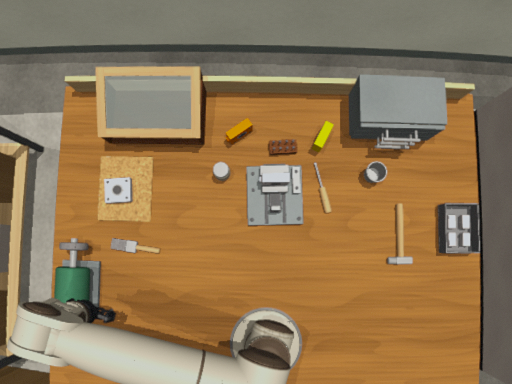

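The top view shows the fixture near (274,195), with the grey casting between the jaws at about (275,178) and the handle at about (276,208). I'll zoom in on the details.

Run:
```python
import cv2,numpy as np
a=cv2.imread("pics/top0.png")[155:235,235:335]; a=cv2.resize(a,None,fx=6,fy=6,interpolation=cv2.INTER_CUBIC)
b=cv2.imread("pics/scene0.png")[170:260,190:300]; b=cv2.resize(b,None,fx=6,fy=6,interpolation=cv2.INTER_CUBIC)
cv2.imwrite("pics/a.png",a);cv2.imwrite("pics/b.png",b)
```

```text
(no output)
```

View pics/a.png

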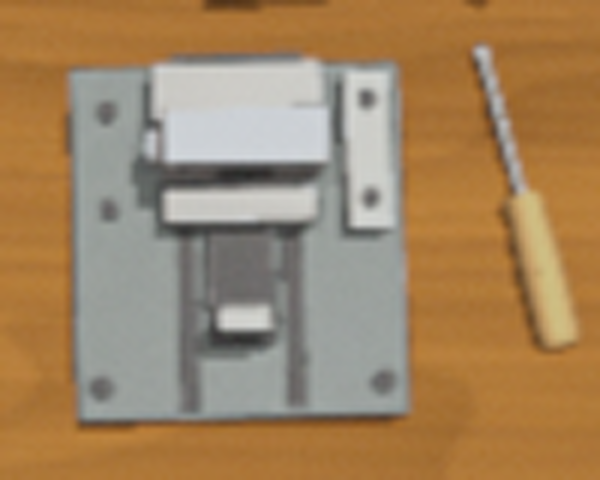

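View pics/b.png

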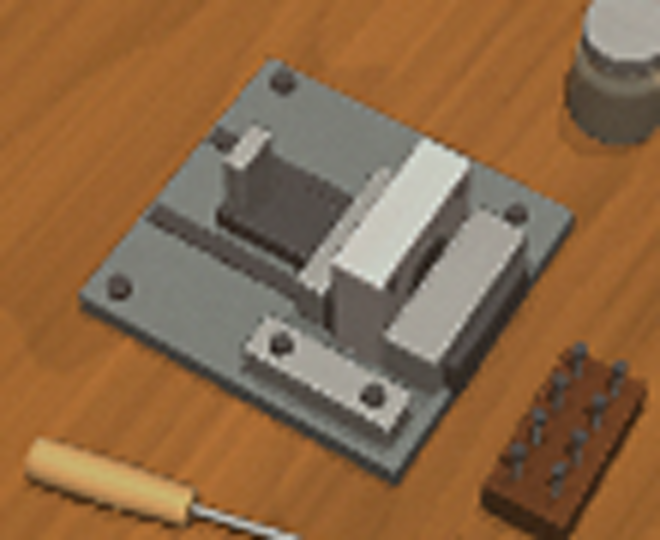

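The end stop is on the right (fixture -y), and the stub is on the left at crop pixel (150,145). The handle top is centred at about (244,318) in crop a. Next I convert these to world coordinates.

```bash
cat > h.py <<'E'
import numpy as np,cv2
from scipy.spatial.transform import Rotation as R
def ray(c,uv,z):
    f=192/np.tan(np.radians(c["vfov"]/2));K=np.array([[f,0,c["cx"]],[0,f,c["cy"]],[0,0,1]])
    p=cv2.undistortPoints(np.array(uv,float).reshape(-1,1,2),K,c["D"]).reshape(-1,2)
    d=np.c_[p,np.ones(len(p))]@R.from_euler("xyz",c["attitude"],degrees=True).as_matrix().T
    return c["xyz"]+d*((z-c["xyz"][2])/d[:,2])[:,None]
E
python3 - <<'E'
from h import *
from workcell import bot
t=bot.camera("top");s=bot.camera("scene")
A=lambda l:(np.array(l)+.5)/6-.5+[235,155]
B=lambda l:(np.array(l)+.5)/6-.5+[190,170]
P=ray(t,A([(68,70),(397,62),(410,412),(78,420)]),.02)
Q=ray(s,B([(573,213),(395,478),(82,300),(270,60)]),.02)  # far-left, far-right, near-right, near-left
for n,p in(("top",P),("scene",Q)):
    p=p[:,:2];ax=(p[0]+p[1]-p[2]-p[3])/2;ay=(p[0]+p[3]-p[1]-p[2])/2
    L=np.linalg.norm(ax);yaw=np.arctan2(ax[1],ax[0]);yw2=np.arctan2(-ay[0],ay[1])
    o=p.mean(0)+.0675*ax/L
    print(n,p.round(4).tolist(),L,np.linalg.norm(ay),np.degrees([yaw,yw2]),"origin",o)
print("cast",ray(t,A([(165,110),(328,105),(328,162),(163,165)]),.108)[:,:2].round(4).tolist())
print("cast s",ray(s,B([(468,157),(378,287),(332,265),(424,140)]),.108)[:,:2].round(4).tolist())
print("handle",ray(t,A([(216,306),(272,304),(272,331),(217,332)]),.086)[:,:2].round(4).tolist())
print("handle s",ray(s,B([(248,150)]),.086)[:,:2].round(4).tolist())
E
```

```text
top [[0.6366, 0.0812], [0.6452, -0.119], [0.4325, -0.1282], [0.4244, 0.0708]] 0.2127059664527611 0.19974250962963727 [2.62883265 2.38825683] origin [ 0.60208649 -0.02070357]
scene [[0.6379, 0.0794], [0.6484, -0.1204], [0.438, -0.1285], [0.4265, 0.0695]] 0.21110148702512982 0.19922927605334356 [2.44635308 3.15371279] origin [ 0.60515931 -0.02209731]
cast [[0.5991, 0.0224], [0.6037, -0.0712], [0.5706, -0.0715], [0.5672, 0.023]]
cast s [[0.5964, 0.0267], [0.6027, -0.0693], [0.5748, -0.0719], [0.5702, 0.0225]]
handle [[0.4886, -0.0091], [0.4903, -0.0414], [0.4747, -0.0416], [0.4736, -0.0098]]
handle s [[0.4843, -0.026]]
```

The fixture origin is at about (0.603,-0.021) with a yaw of about 2.6°. The views agree to 2–3 mm, and the sizes match (213x200 measured, 215x200 given). Next I turn the tool so that its x points along fixture y and its y along fixture x, then move over the handle.

Request:
{"op": "play_rows", "data": {
  "steps": [
    [[0,0,0,0.084],[0,0,0,0.084],[0,0,0,0.084],[0,0,0,0.084],[0,0,0,0.084]]
  ],
  "gripper": 0.06
}}

```text
time: 0.67
ee_pos: [0.1461, 0.5302, 0.2311]
tcp_rot: [-180.0, 0.0, 140.3]
wrist_force: [0.1, -0.7, 0.1]
opening: 0.0597
grasp_force: 0.0
```

Request:
{"op": "play_rows", "data": {
  "steps": [
    [[0,0,0,0.084],[0,0,0,0.084],[0,0,0,0.084],[0,0,0,0.084],[0,0,0,0.084]]
  ]
}}

```text
time: 1.08
ee_pos: [0.146, 0.5302, 0.2312]
tcp_rot: [-180.0, 0.0, 116.2]
wrist_force: [0.7, -0.9, -0.0]
opening: 0.0599
grasp_force: 0.0
```

Request:
{"op": "play_rows", "data": {
  "steps": [
    [[0,0,0,0.084],[0,0,0,0.084],[0,0,0,0.084],[0,0,0,0.084],[0,0,0,0.084]]
  ]
}}

```text
time: 1.5
ee_pos: [0.1461, 0.5302, 0.2311]
tcp_rot: [-180.0, 0.0, 92.2]
wrist_force: [-0.4, 0.1, 0.2]
opening: 0.0598
grasp_force: 0.0
```

Request:
{"op": "play_rows", "data": {
  "steps": [
    [[-0.0285,0.0155,0.003,0],[-0.0285,0.0155,0.003,0],[-0.0285,0.0155,0.003,0],[-0.0285,0.0155,0.003,0],[-0.0285,0.0155,0.003,0]]
  ]
}}

```text
time: 1.92
ee_pos: [0.2298, 0.3898, 0.216]
tcp_rot: [180.0, 0.0, 92.4]
wrist_force: [-0.3, 0.6, 0.1]
opening: 0.0601
grasp_force: 0.0
```

Request:
{"op": "play_rows", "data": {
  "steps": [
    [[-0.0285,0.0155,0.003,0],[-0.0285,0.0155,0.003,0],[-0.0285,0.0155,0.003,0],[-0.0285,0.0155,0.003,0],[-0.0285,0.0155,0.003,0]]
  ]
}}

```text
time: 2.33
ee_pos: [0.3133, 0.2506, 0.2012]
tcp_rot: [180.0, -0.0, 92.4]
wrist_force: [1.0, -0.2, -0.5]
opening: 0.0602
grasp_force: 0.0
```

Request:
{"op": "play_rows", "data": {
  "steps": [
    [[-0.0285,0.0155,0.003,0],[-0.0285,0.0155,0.003,0],[-0.0285,0.0155,0.003,0],[-0.0285,0.0155,0.003,0],[-0.0285,0.0155,0.003,0]]
  ]
}}

```text
time: 2.75
ee_pos: [0.3968, 0.1113, 0.1863]
tcp_rot: [180.0, -0.0, 92.4]
wrist_force: [0.0, 1.5, 0.1]
opening: 0.0602
grasp_force: 0.0
```

Request:
{"op": "play_rows", "data": {
  "steps": [
    [[-0.0285,0.0155,0.003,0],[-0.0285,0.0155,0.003,0],[-0.0285,0.0155,0.003,0],[-0.0285,0.0155,0.003,0],[-0.0285,0.0155,0.003,0]]
  ]
}}

```text
time: 3.17
ee_pos: [0.4802, -0.0279, 0.1712]
tcp_rot: [180.0, -0.0, 92.4]
wrist_force: [0.4, 1.2, 0.1]
opening: 0.0596
grasp_force: 0.0
```

Run:
```python
from workcell import bot
import cv2
o=bot.get_obs();print(o["time"],o["ee_pos"],o["tcp_rot"],o["q"],o["wrist_force"],o["opening"])
c=bot.camera("wrist");cv2.imwrite("pics/w1.png",c["img"]);print(c["xyz"],c["attitude"])
```

```text
3.1667 [ 0.48024089 -0.02790443  0.17117009] [ 1.79986093e+02 -1.82249245e-03  9.23893004e+01] [-3.32733080e+00 -5.27658852e+00 -6.81592573e+00  8.84470067e+01
  3.19866789e-03  8.42833694e+01] [0.36259606 1.1666971  0.10799273] 0.05962286196543637
[0.4773248  0.04130904 0.31425781] [ 1.64113979e+02 -6.45959155e-02  2.42983920e+00]
```

View pics/w1.png

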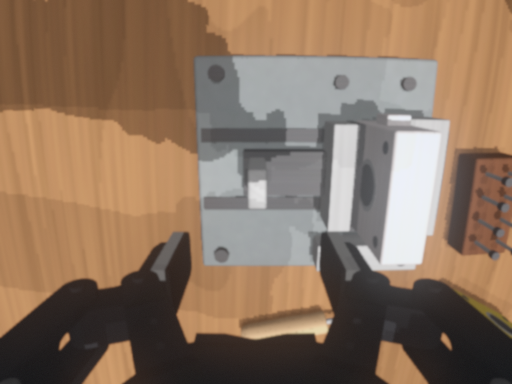

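Wrist view: the handle top is at about (248–267, 182–208) and the casting's top face at about x 387–440. I'll refine with rays from here.

Run:
```python
from h import *
from workcell import bot
c=bot.camera("wrist")
print("handle",ray(c,[(248,183),(267,183),(267,208),(248,208)],.086).round(4).tolist())
print("plate",ray(c,[(195,58),(436,60),(205,265)],.02).round(4).tolist())
print("cast",ray(c,[(393,130),(440,131),(424,262),(385,260)],.108).round(4).tolist())
print("jawtop",ray(c,[(335,124),(358,124),(351,230),(329,230)],.058).round(4).tolist())
```

```text
handle [[0.4773, -0.024, 0.086], [0.4909, -0.0235, 0.086], [0.4918, -0.0425, 0.086], [0.4779, -0.043, 0.086]]
plate [[0.4277, 0.0662, 0.02], [0.6369, 0.0763, 0.02], [0.4363, -0.1292, 0.02]]
cast [[0.5678, 0.0205, 0.108], [0.5994, 0.0217, 0.108], [0.6063, -0.0718, 0.108], [0.5766, -0.0707, 0.108]]
jawtop [[0.5426, 0.0184, 0.058], [0.5607, 0.0193, 0.058], [0.5658, -0.0695, 0.058], [0.5469, -0.0701, 0.058]]
```

Request:
{"op": "play_rows", "data": {
  "steps": [
    [[0,0.004,0.02,0],[0,0,0.03,0],[0,0,0.03,0],[0,0,0.02,0],[0,0,0.018,0]]
  ]
}}

```text
time: 3.68
ee_pos: [0.4827, -0.0257, 0.0514]
tcp_rot: [-179.9, -0.0, 92.4]
wrist_force: [-0.5, 0.5, -0.5]
opening: 0.0605
grasp_force: 0.0
```

Request:
{"op": "play_rows", "data": {
  "steps": [
    [[0,0,0,0],[0,0,0,0],[0,0,0,0],[0,0,0,0],[0,0,0,0]]
  ],
  "gripper": 0.0,
  "squeeze": 30
}}

```text
time: 4.1
ee_pos: [0.4843, -0.0259, 0.055]
tcp_rot: [179.9, -0.0, 92.4]
wrist_force: [-3.5, 1.0, 7.2]
opening: 0.0135
grasp_force: 33.1
```

Request:
{"op": "play_rows", "data": {
  "steps": [
    [[0,0,0,0],[0,-0.003,0,0],[0,-0.003,0,0],[0,-0.003,0,0],[0,-0.003,0,0]]
  ]
}}

```text
time: 4.52
ee_pos: [0.4731, -0.0264, 0.0549]
tcp_rot: [179.8, -0.0, 92.4]
wrist_force: [4.4, 3.0, 6.4]
opening: 0.0133
grasp_force: 33.0
```

Request:
{"op": "play_rows", "data": {
  "steps": [
    [[0,-0.004,0,0],[0,-0.004,0,0],[0,-0.004,0,0],[0,-0.004,0,0],[0,-0.004,0,0]]
  ]
}}

```text
time: 4.93
ee_pos: [0.4531, -0.0273, 0.0549]
tcp_rot: [179.8, -0.0, 92.4]
wrist_force: [4.6, 2.7, 6.0]
opening: 0.0135
grasp_force: 33.1
```

Request:
{"op": "play_rows", "data": {
  "steps": [
    [[0,-0.001,0,0],[0,0,0,0],[0,0,0,0],[0,0,0,0],[0,0,0,0]]
  ]
}}

```text
time: 5.35
ee_pos: [0.4517, -0.0273, 0.0549]
tcp_rot: [179.8, -0.0, 92.4]
wrist_force: [0.5, 2.3, 9.3]
opening: 0.0134
grasp_force: 33.5
```

Run:
```python
from workcell import bot
import cv2
c=bot.camera("wrist");cv2.imwrite("pics/w2.png",c["img"])
```

```text
(no output)
```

View pics/w2.png

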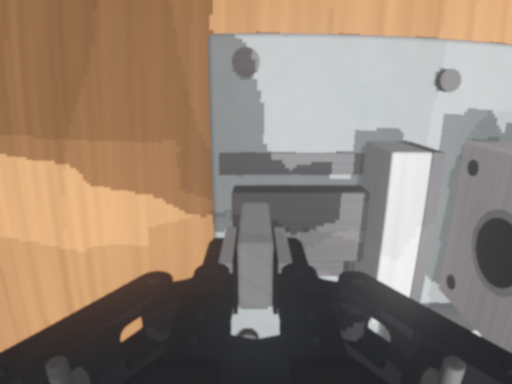

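The jaw is open to about 67 mm, as the wrist view shows: handle in the fingers, wide gap to the casting. Next I release, rise, and go to the stub side of the casting.

Request:
{"op": "play_rows", "data": {
  "steps": [
    [[0,0,0,0],[0,0,0,0],[0,0,0,0],[0,0,-0.02,0],[0,0,-0.03,0]]
  ],
  "gripper": 0.06
}}

```text
time: 5.82
ee_pos: [0.4488, -0.0274, 0.1011]
tcp_rot: [-179.7, -0.0, 92.4]
wrist_force: [0.7, -1.3, -0.3]
opening: 0.0598
grasp_force: 0.0
```

Request:
{"op": "play_rows", "data": {
  "steps": [
    [[0,0,-0.03,0],[0,0,-0.03,0],[0,0,-0.03,0],[0.0005,0.025,0,0],[0.001,0.03,0,0]]
  ]
}}

```text
time: 6.23
ee_pos: [0.5064, -0.0238, 0.1962]
tcp_rot: [179.7, 0.0, 92.4]
wrist_force: [0.6, -0.3, -0.1]
opening: 0.0602
grasp_force: 0.0
```

Request:
{"op": "play_rows", "data": {
  "steps": [
    [[0.005,0.03,0,0],[0.01,0.03,0,0],[0.005,0.02,0,0],[0,0,0,-0.003],[0,0,0,0]]
  ]
}}

```text
time: 6.65
ee_pos: [0.5849, -0.0001, 0.1921]
tcp_rot: [-179.9, 0.0, 92.6]
wrist_force: [-1.3, -0.2, 0.0]
opening: 0.0602
grasp_force: 0.0
```

Run:
```python
from workcell import bot
import cv2
o=bot.get_obs();print(o["ee_pos"],o["tcp_rot"])
c=bot.camera("wrist");cv2.imwrite("pics/w3.png",c["img"]);print(c["xyz"])
```

```text
[ 5.84869682e-01 -7.31752018e-05  1.92069666e-01] [-1.79867980e+02  2.00208434e-03  9.26238501e+01]
[0.5820164  0.06914657 0.33518067]
```

View pics/w3.png

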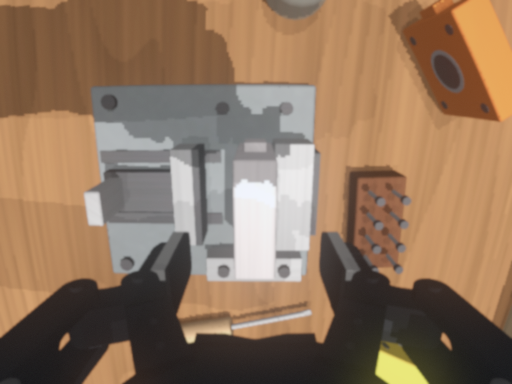

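Casting top spans x≈233–276, centred between the fingers (255), with the stub at (255,147). Alignment is good, so I descend and grip lightly.

Request:
{"op": "play_rows", "data": {
  "steps": [
    [[0,0,0.025,0],[0,0,0.03,0],[0,0,0.03,0],[0,0,0.025,0],[0,0,0.016,0]]
  ]
}}

```text
time: 7.12
ee_pos: [0.5825, -0.0008, 0.0649]
tcp_rot: [-179.9, -0.0, 92.5]
wrist_force: [0.2, -0.1, -0.0]
opening: 0.06
grasp_force: 0.0
```

Request:
{"op": "play_rows", "data": {
  "steps": [
    [[0,0,0,0],[0,0,0,0],[0,0,0,0],[0,0,0,0],[0,0,0,0]]
  ],
  "gripper": 0.0,
  "squeeze": 25
}}

```text
time: 7.53
ee_pos: [0.5849, -0.0003, 0.0685]
tcp_rot: [179.9, 0.0, 92.6]
wrist_force: [-2.6, 0.0, 0.6]
opening: 0.0318
grasp_force: 31.0
```

Request:
{"op": "play_rows", "data": {
  "steps": [
    [[0,0,-0.005,0],[0,0,-0.005,0],[0,0,-0.005,0],[0,0,-0.005,0],[0,0,-0.005,0]]
  ]
}}

```text
time: 7.95
ee_pos: [0.5848, -0.0003, 0.093]
tcp_rot: [180.0, -0.0, 92.6]
wrist_force: [-0.4, 0.0, -5.3]
opening: 0.0319
grasp_force: 30.2
```

Request:
{"op": "play_rows", "data": {
  "steps": [
    [[0,0,-0.012,0],[0,0,-0.015,0],[0,0,-0.015,0],[0,0,-0.015,0],[0,0,-0.015,0]]
  ]
}}

```text
time: 8.37
ee_pos: [0.5847, -0.0003, 0.166]
tcp_rot: [180.0, 0.0, 92.6]
wrist_force: [0.6, 0.1, -5.4]
opening: 0.0315
grasp_force: 30.3
```

Run:
```python
from workcell import bot
import cv2
o=bot.get_obs();print(o["ee_pos"],o["tcp_rot"],o["wrist_force"],o["torque"])
c=bot.camera("scene");a=c["img"][110:250,170:330];cv2.imwrite("pics/s4.png",cv2.resize(a,None,fx=4,fy=4,interpolation=cv2.INTER_CUBIC))
```

```text
[ 5.84729907e-01 -2.91959467e-04  1.65972422e-01] [1.79969258e+02 2.03640444e-03 9.25802572e+01] [ 0.55939984  0.13818402 -5.44439152] [ 0.09774538 -0.0471931   0.04995118]
```

View pics/s4.png

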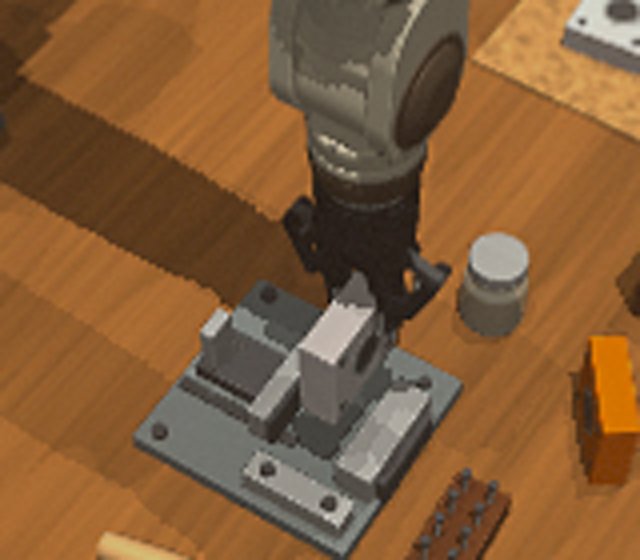

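The casting is lifted level and gripped 23 mm towards the stub and 23 mm above its centre.

The tool can only yaw, so I'll make the quarter turn by pivoting the casting in the light grip. I roll its lower -y edge over the +y end of the sliding jaw block (y=45, z=58), so it ends upright on top of the jaw. First I go beside the jaw.

Request:
{"op": "play_rows", "data": {
  "steps": [
    [[0.01,-0.008,0,0],[0.02,-0.016,0,0],[0.025,-0.016,0,0],[0.025,-0.016,0,0],[0.02,-0.006,0,0]]
  ]
}}

```text
time: 8.83
ee_pos: [0.5159, 0.0982, 0.1641]
tcp_rot: [-179.9, -0.0, 92.6]
wrist_force: [1.4, 0.6, -5.0]
opening: 0.0317
grasp_force: 30.3
```

Request:
{"op": "play_rows", "data": {
  "steps": [
    [[0,0,0.01,0],[0,0,0.02,0],[0,0,0.02,0],[0,0,0.013,0],[0,0,0.005,0]]
  ]
}}

```text
time: 9.25
ee_pos: [0.5167, 0.0967, 0.0934]
tcp_rot: [-179.8, 0.0, 92.6]
wrist_force: [0.8, 0.2, -4.7]
opening: 0.0316
grasp_force: 30.2
```

Request:
{"op": "play_rows", "data": {
  "steps": [
    [[-0.002,0,0,0],[-0.002,0,0,0],[-0.002,0,0,0],[-0.002,0,0,0],[-0.002,0,0,0]]
  ]
}}

```text
time: 9.67
ee_pos: [0.5195, 0.0883, 0.0984]
tcp_rot: [179.8, -0.2, 92.6]
wrist_force: [-2.2, 11.0, 2.4]
opening: 0.032
grasp_force: 31.2
```

Run:
```python
from workcell import bot
o=bot.get_obs();print(o["ee_pos"],o["tcp_rot"],o["wrist_force"],o["torque"])
```

```text
[0.51953709 0.0883372  0.09843684] [179.83662202  -0.2470202   92.61912525] [-2.21306303 11.03886398  2.40461861] [ 2.44576995  0.54130803 -0.11402882]
```

Contact is made at 11 N. Now I roll along the arc, checking forces.

Request:
{"op": "play_rows", "data": {
  "steps": [
    [[-0.0055,0,-0.0055,0],[-0.006,0,-0.005,0],[-0.0065,0,-0.0045,0],[-0.007,0,-0.004,0],[-0.007,0,-0.0035,0]]
  ]
}}

```text
time: 10.08
ee_pos: [0.5208, 0.0547, 0.1202]
tcp_rot: [179.9, -0.1, 92.6]
wrist_force: [0.9, 4.8, -4.2]
opening: 0.0318
grasp_force: 29.8
```

Run:
```python
from workcell import bot
import cv2
o=bot.get_obs();print(o["ee_pos"],o["tcp_rot"],o["wrist_force"],o["torque"])
c=bot.camera("scene");a=c["img"][110:250,170:330];cv2.imwrite("pics/s5.png",cv2.resize(a,None,fx=4,fy=4,interpolation=cv2.INTER_CUBIC))
```

```text
[0.52079116 0.05466049 0.12015856] [ 1.79886896e+02 -5.48041359e-02  9.25904176e+01] [ 0.91702925  4.75535329 -4.15421263] [ 1.14233145 -0.19839996  0.01078702]
```

View pics/s5.png

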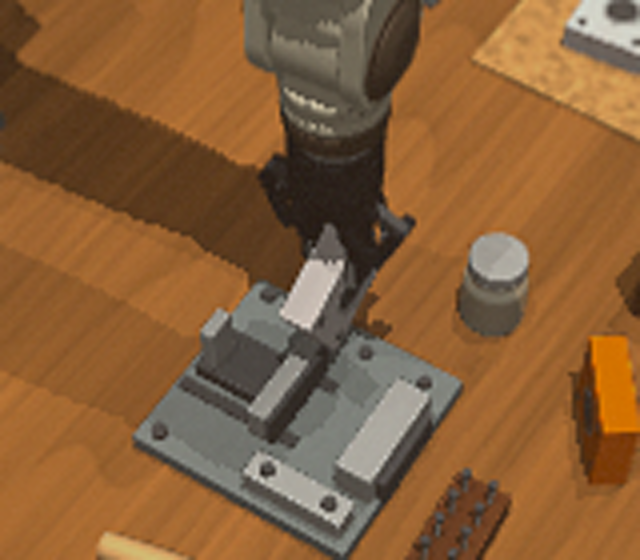

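The last view shows the casting tilting about 30° on the jaw's end edge, stub rising, as planned. Continue.

Request:
{"op": "play_rows", "data": {
  "steps": [
    [[-0.0095,0,-0.003,0],[-0.01,0,-0.002,0],[-0.01,0,-0.001,0],[-0.01,0,0,0],[-0.01,0,0.0015,0]]
  ]
}}

```text
time: 10.55
ee_pos: [0.523, 0.0047, 0.1243]
tcp_rot: [179.9, -0.0, 92.6]
wrist_force: [0.3, 3.3, 3.3]
opening: 0.0319
grasp_force: 30.6
```

Request:
{"op": "play_rows", "data": {
  "steps": [
    [[-0.0095,0,0.0025,0],[-0.0095,0,0.003,0],[-0.009,0,0.004,0],[-0.0085,0,0.005,0],[0,0,0,0]]
  ]
}}

```text
time: 10.97
ee_pos: [0.5241, -0.0331, 0.1078]
tcp_rot: [-180.0, 0.1, 92.5]
wrist_force: [2.1, -1.3, -0.9]
opening: 0.0318
grasp_force: 30.6
```

Request:
{"op": "play_rows", "data": {
  "steps": [
    [[0,0,0.0005,0],[0,0,0.0005,0],[0,0,0.0005,0],[0,0,0.0005,0],[0,0,0,0]]
  ]
}}

```text
time: 11.38
ee_pos: [0.5237, -0.0313, 0.1073]
tcp_rot: [-180.0, 0.1, 92.6]
wrist_force: [-2.3, -4.4, 6.7]
opening: 0.0318
grasp_force: 31.6
```

Request:
{"op": "play_rows", "data": {
  "steps": [
    [[0,0,0.0005,0],[0,0,0.0005,0],[0,0,0.0005,0],[0,0,0.0005,0],[0,0,0,0]]
  ]
}}

```text
time: 11.8
ee_pos: [0.5243, -0.0317, 0.1068]
tcp_rot: [179.9, 0.1, 92.6]
wrist_force: [-4.1, -8.1, 15.4]
opening: 0.0316
grasp_force: 32.7
```

Pressing meets stiff support at about 20 N, so the base is flat on the jaw top. Next I lift off and carry it over the slot, with its centre about 21 mm from the fixed face.

Request:
{"op": "play_rows", "data": {
  "steps": [
    [[0,0,-0.002,0],[0,0,-0.005,0],[0,0,-0.01,0],[0,0,-0.01,0],[0,0,-0.005,0]]
  ]
}}

```text
time: 12.22
ee_pos: [0.5243, -0.0308, 0.1382]
tcp_rot: [180.0, -0.0, 92.6]
wrist_force: [1.1, 0.1, -5.5]
opening: 0.0323
grasp_force: 30.2
```

Request:
{"op": "play_rows", "data": {
  "steps": [
    [[-0.005,0.009,0,0],[-0.008,0.014,0,0],[-0.009,0.015,0,0],[-0.008,0.014,0,0],[-0.003,0.006,0,0]]
  ]
}}

```text
time: 12.63
ee_pos: [0.5852, -0.0625, 0.136]
tcp_rot: [-180.0, 0.0, 92.6]
wrist_force: [-0.0, -0.3, -5.8]
opening: 0.0317
grasp_force: 30.0
```

Request:
{"op": "play_rows", "data": {
  "steps": [
    [[0,0,0,0],[0,0,0,0],[0,0,0,0],[0,0,0,0],[0,0,0,0]]
  ]
}}

```text
time: 13.05
ee_pos: [0.5831, -0.0611, 0.1371]
tcp_rot: [180.0, -0.0, 92.6]
wrist_force: [0.3, 0.2, -5.7]
opening: 0.0315
grasp_force: 30.0
```

Run:
```python
from workcell import bot
import cv2
o=bot.get_obs();print(o["ee_pos"],o["tcp_rot"],o["wrist_force"],o["torque"])
c=bot.camera("scene");a=c["img"][130:250,170:330];a=cv2.resize(a,None,fx=4,fy=4,interpolation=cv2.INTER_CUBIC)
c=bot.camera("wrist")["img"];cv2.imwrite("pics/s6.png",cv2.resize(c,(800,600)) if 0 else cv2.hconcat([cv2.resize(a,(440,330)),cv2.resize(c[60:324],(360,330))][:1]+[cv2.resize(c[100:350,140:390],(330,330))]))
```

```text
[ 0.58310049 -0.06114316  0.13706203] [ 1.79988946e+02 -8.69186390e-05  9.25976033e+01] [ 0.2757615   0.20775433 -5.66980078] [-0.17039098 -0.02489493  0.03272851]
```

View pics/s6.png

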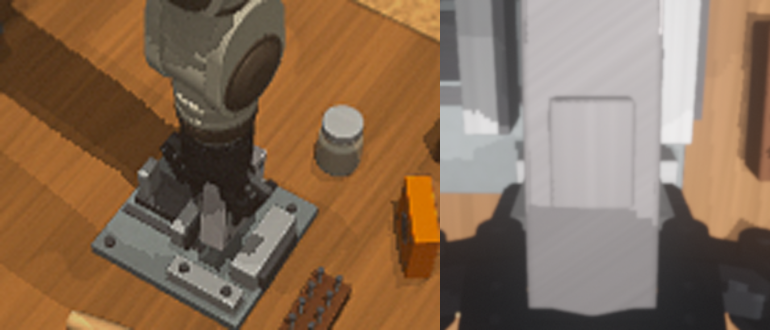

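The last view shows the stub pointing up between the fingers and the casting standing over the slot, with clearance to both jaws. Lowering it now.

Request:
{"op": "play_rows", "data": {
  "steps": [
    [[0,0,0.01,0],[0,0,0.015,0],[0,0,0.015,0],[0,0,0.013,0],[0,0,0.006,0]]
  ]
}}

```text
time: 13.57
ee_pos: [0.5823, -0.0613, 0.0751]
tcp_rot: [-179.8, -0.0, 92.6]
wrist_force: [-0.6, 0.0, -6.4]
opening: 0.0319
grasp_force: 29.9
```

Request:
{"op": "play_rows", "data": {
  "steps": [
    [[0,0,0.001,0],[0,0,0.001,0],[0,0,0.001,0],[0,0,0.001,0],[0,0,0.001,0]]
  ]
}}

```text
time: 13.98
ee_pos: [0.5839, -0.0615, 0.0735]
tcp_rot: [179.9, 0.0, 92.6]
wrist_force: [0.5, 0.1, -5.2]
opening: 0.0318
grasp_force: 29.9
```

Request:
{"op": "play_rows", "data": {
  "steps": [
    [[0,0,0.001,0],[0,0,0.001,0],[0,0,0.001,0],[0,0,0.001,0],[0,0,0,0]]
  ]
}}

```text
time: 14.4
ee_pos: [0.5839, -0.062, 0.0704]
tcp_rot: [179.9, 0.1, 92.6]
wrist_force: [-2.7, -3.7, 6.5]
opening: 0.0322
grasp_force: 31.5
```

Request:
{"op": "play_rows", "data": {
  "steps": [
    [[0,0,0.001,0],[0,0,0.001,0],[0,0,0,0],[0,0,-0.001,0],[0,0,-0.002,0]]
  ]
}}

```text
time: 14.82
ee_pos: [0.5837, -0.0617, 0.0704]
tcp_rot: [179.9, 0.0, 92.6]
wrist_force: [-0.7, -0.4, -5.6]
opening: 0.0313
grasp_force: 30.0
```

Request:
{"op": "play_rows", "data": {
  "steps": [
    [[-0.001,0,0,0],[-0.001,0,0,0],[-0.001,0,0,0],[-0.001,0,0,0],[0,0,0,0]]
  ]
}}

```text
time: 15.23
ee_pos: [0.5836, -0.0654, 0.0695]
tcp_rot: [-180.0, -0.0, 92.6]
wrist_force: [0.1, 0.9, -3.5]
opening: 0.0318
grasp_force: 30.2
```

Request:
{"op": "play_rows", "data": {
  "steps": [
    [[-0.001,0,0,0],[-0.0005,0,0,0],[-0.0005,0,0,0],[-0.0005,0,0,0],[0,0,0,0]]
  ]
}}

```text
time: 15.65
ee_pos: [0.5836, -0.0667, 0.0697]
tcp_rot: [-180.0, -0.1, 92.6]
wrist_force: [0.2, 6.8, -4.5]
opening: 0.0318
grasp_force: 30.2
```

The casting is against the stop at 6.8 N. I ease off, press down lightly to seat it, then release.

Request:
{"op": "play_rows", "data": {
  "steps": [
    [[0.0005,0,0,0],[0,0,0.001,0],[0,0,0.001,0],[0,0,0.0005,0],[0,0,0,0]]
  ]
}}

```text
time: 16.07
ee_pos: [0.5839, -0.0674, 0.0683]
tcp_rot: [179.9, 0.0, 92.6]
wrist_force: [-2.1, 1.6, 4.8]
opening: 0.0318
grasp_force: 31.2
```

Request:
{"op": "play_rows", "data": {
  "steps": [
    [[0,0,-0.0015,0],[0,0,0,0],[0,0,0,0],[0,0,0,0],[0,0,0,0]]
  ]
}}

```text
time: 16.48
ee_pos: [0.5837, -0.0673, 0.0686]
tcp_rot: [-180.0, -0.0, 92.6]
wrist_force: [0.0, 4.7, -4.3]
opening: 0.0318
grasp_force: 30.2
```

Request:
{"op": "play_rows", "data": {
  "steps": [
    [[0,0,0,0],[0,0,0,0],[0,0,0,0],[0,0,0,0],[0,0,0,0]]
  ],
  "gripper": 0.055
}}

```text
time: 16.9
ee_pos: [0.5839, -0.0677, 0.069]
tcp_rot: [180.0, 0.0, 92.6]
wrist_force: [0.1, -0.4, 1.1]
opening: 0.055
grasp_force: 0.0
```

Request:
{"op": "play_rows", "data": {
  "steps": [
    [[0,0,-0.01,0],[0,0,-0.02,0],[0,0,-0.035,0],[0,0,-0.035,0],[0,0,-0.03,0]]
  ]
}}

```text
time: 17.32
ee_pos: [0.5836, -0.0675, 0.202]
tcp_rot: [179.9, 0.0, 92.6]
wrist_force: [0.9, 0.8, 0.7]
opening: 0.0551
grasp_force: 0.0
```

Request:
{"op": "play_rows", "data": {
  "steps": [
    [[0.01,-0.026,0,0],[0.01,-0.03,0,0],[0.01,-0.03,0,0],[0.01,-0.03,0,0],[0.006,-0.014,0,0]]
  ]
}}

```text
time: 17.73
ee_pos: [0.4492, -0.0268, 0.2001]
tcp_rot: [180.0, 0.0, 92.6]
wrist_force: [-0.9, 0.6, 0.6]
opening: 0.0549
grasp_force: 0.0
```

Run:
```python
from h import *
from workcell import bot
print(bot.get_obs()["ee_pos"])
np.set_printoptions(linewidth=250)
o=np.array([.603,-.0213]);a=np.radians(2.6);M=np.array([[np.cos(a),np.sin(a)],[-np.sin(a),np.cos(a)]])
for n in("scene","wrist"):
    c=bot.camera(n);g=cv2.cvtColor(c["img"],cv2.COLOR_BGR2HSV)
    hi=160 if n=="scene" else 190
    m=((g[...,1]<40)&(g[...,2]>hi)).astype(np.uint8)
    # ROI: around projected expected casting
    k,lab,st,ce=cv2.connectedComponentsWithStats(m)
    for i in range(1,k):
        if st[i,4]<30: continue
        p=(ray(c,[ce[i]],.116)[0,:2]-o)@M.T
        if abs(p[0]+.06)<.16 and abs(p[1])<.12: 
            r=cv2.minAreaRect(np.argwhere(lab==i)[:,::-1].astype(np.float32)); q=(ray(c,cv2.boxPoints(r),.116)[:,:2]-o)@M.T
            print(n,st[i],(p*1000).round(1),(q*1000).round(0).tolist())
```

```text
[ 0.44918322 -0.02684635  0.20008899]
scene [242 196  22  24 210] [-20.6 -20.1] [[-36.0, -62.0], [-35.0, 28.0], [-5.0, 22.0], [-6.0, -66.0]]
scene [232 198  16  17  79] [-59.2 -39.6] [[-67.0, -69.0], [-68.0, 0.0], [-52.0, -3.0], [-51.0, -72.0]]
scene [255 205  22  25 241] [ 33.5 -29.6] [[19.0, -74.0], [18.0, 21.0], [48.0, 17.0], [48.0, -77.0]]
scene [231 223  27  19 120] [   6.6 -110.1] [[-38.0, -119.0], [-41.0, -95.0], [46.0, -97.0], [48.0, -120.0]]
wrist [ 401  122   63  149 5254] [-20.6  -1.7] [[-38.0, -62.0], [-36.0, 58.0], [-5.0, 55.0], [-2.0, -69.0]]
wrist [ 323  126   26   97 1929] [-96.3  16.7] [[-104.0, -21.0], [-103.0, 51.0], [-89.0, 50.0], [-88.0, -22.0]]
wrist [252 166  15  34 468] [-151.5    9.3] [[-156.0, 22.0], [-147.0, 22.0], [-146.0, -3.0], [-156.0, -3.0]]
wrist [238 168   6  18  74] [-165.1   13.5] [[-166.0, 21.0], [-163.0, 21.0], [-163.0, 8.0], [-167.0, 8.0]]
wrist [308 206   8  16  49] [-112.8  -14.9] [[-116.0, -8.0], [-111.0, -8.0], [-109.0, -20.0], [-114.0, -20.0]]
wrist [344 236  46  23 569] [-66.8 -41.7] [[-86.0, -32.0], [-51.0, -33.0], [-49.0, -52.0], [-85.0, -51.0]]
```

The casting measures upright at fixture (-20.6, -20.1), with the top at the right height and square. Now back to the handle to close the jaw.

Request:
{"op": "play_rows", "data": {
  "steps": [
    [[0,0.002,0.025,0],[0,0,0.035,0],[0,0,0.035,0],[0,0,0.035,0],[0,0,0.013,0]]
  ]
}}

```text
time: 18.25
ee_pos: [0.4523, -0.0273, 0.0516]
tcp_rot: [-179.7, -0.0, 92.6]
wrist_force: [-0.6, 1.5, -0.1]
opening: 0.0546
grasp_force: 0.0
```

Request:
{"op": "play_rows", "data": {
  "steps": [
    [[0,0,0,0],[0,0,0,0],[0,0,0,0],[0,0,0,0],[0,0,0,0]]
  ],
  "gripper": 0.0,
  "squeeze": 40
}}

```text
time: 18.67
ee_pos: [0.4548, -0.0274, 0.0577]
tcp_rot: [179.9, 0.0, 92.6]
wrist_force: [-2.6, -1.7, 6.9]
opening: 0.0131
grasp_force: 40.8
```

Request:
{"op": "play_rows", "data": {
  "steps": [
    [[0,0.004,0,0],[0,0.005,0,0],[0,0.005,0,0],[0,0.005,0,0],[0,0.004,0,0]]
  ]
}}

```text
time: 19.08
ee_pos: [0.4777, -0.0264, 0.0577]
tcp_rot: [179.9, 0.0, 92.6]
wrist_force: [-4.5, -1.3, 8.0]
opening: 0.0131
grasp_force: 40.9
```

Request:
{"op": "play_rows", "data": {
  "steps": [
    [[0,0.001,0,0],[0,0.001,0,0],[0,0.001,0,0],[0,0.001,0,0],[0,0.001,0,0]]
  ]
}}

```text
time: 19.5
ee_pos: [0.4818, -0.0263, 0.0577]
tcp_rot: [180.0, 0.0, 92.6]
wrist_force: [-8.4, -2.5, 10.5]
opening: 0.0134
grasp_force: 41.3
```

Request:
{"op": "play_rows", "data": {
  "steps": [
    [[0,0.0005,0,0],[0,0.0005,0,0],[0,0.0005,0,0],[0,0.0005,0,0],[0,0.0005,0,0]]
  ]
}}

```text
time: 19.92
ee_pos: [0.4843, -0.0262, 0.0577]
tcp_rot: [180.0, 0.0, 92.6]
wrist_force: [-8.5, -1.0, 9.9]
opening: 0.0131
grasp_force: 41.3
```

Request:
{"op": "play_rows", "data": {
  "steps": [
    [[0,0.0004,0,0],[0,0.0004,0,0],[0,0.0004,0,0],[0,0,0,0],[0,0,0,0]]
  ]
}}

```text
time: 20.33
ee_pos: [0.4851, -0.0261, 0.0577]
tcp_rot: [-180.0, 0.0, 92.6]
wrist_force: [-11.1, -1.7, 11.8]
opening: 0.0134
grasp_force: 41.5
```

Request:
{"op": "play_rows", "data": {
  "steps": [
    [[0,0.0004,0,0],[0,0.0004,0,0],[0,0.0004,0,0],[0,0,0,0],[0,0,0,0]]
  ]
}}

```text
time: 20.75
ee_pos: [0.4851, -0.0261, 0.0577]
tcp_rot: [-179.9, 0.0, 92.6]
wrist_force: [-18.7, -1.4, 15.5]
opening: 0.0135
grasp_force: 42.1
```

Request:
{"op": "play_rows", "data": {
  "steps": [
    [[0,0.0004,0,0],[0,0.0004,0,0],[0,0,0,0],[0,0,0,0],[0,0,0,0]]
  ]
}}

```text
time: 21.17
ee_pos: [0.4851, -0.0261, 0.0577]
tcp_rot: [-179.8, 0.0, 92.5]
wrist_force: [-22.0, -2.2, 19.7]
opening: 0.0137
grasp_force: 42.5
```

The jaw has stopped moving and is firm: a 22 N push, about 18 N on the casting. I ease off and release.

Request:
{"op": "play_rows", "data": {
  "steps": [
    [[0,0,0,0],[0,0,0,0],[0,-0.0008,-0.001,0],[0,-0.0008,-0.001,0],[0,0,0,0]]
  ]
}}

```text
time: 21.58
ee_pos: [0.485, -0.0261, 0.0578]
tcp_rot: [-179.9, 0.0, 92.6]
wrist_force: [-6.0, -2.8, -2.8]
opening: 0.013
grasp_force: 40.9
```

Request:
{"op": "play_rows", "data": {
  "steps": [
    [[0,0,0,0],[0,0,0,0],[0,0,0,0],[0,0,0,0],[0,0,0,0]]
  ],
  "gripper": 0.04
}}

```text
time: 22.0
ee_pos: [0.4863, -0.0257, 0.0582]
tcp_rot: [179.9, -0.0, 92.6]
wrist_force: [0.2, -0.2, 0.2]
opening: 0.0401
grasp_force: 0.0
```

Request:
{"op": "play_rows", "data": {
  "steps": [
    [[0,0,-0.01,0],[0,0,-0.025,0],[0,0,-0.035,0],[0,0,-0.035,0],[0,0,-0.035,0]]
  ]
}}

```text
time: 22.42
ee_pos: [0.4855, -0.0257, 0.2002]
tcp_rot: [180.0, -0.0, 92.6]
wrist_force: [0.9, 0.6, 0.1]
opening: 0.0401
grasp_force: 0.0
```

Run:
```python
from h import *
from workcell import bot
print(bot.get_obs()["ee_pos"])
o=np.array([.603,-.0213]);a=np.radians(2.6);M=np.array([[np.cos(a),np.sin(a)],[-np.sin(a),np.cos(a)]])
for n,zs in(("scene",(.116,)),("wrist",(.116,.086,.058))):
    c=bot.camera(n);g=cv2.cvtColor(c["img"],cv2.COLOR_BGR2HSV)
    m=((g[...,1]<40)&(g[...,2]>(160 if n=="scene" else 190))).astype(np.uint8)
    k,lab,st,ce=cv2.connectedComponentsWithStats(m)
    for i in range(1,k):
        if st[i,4]<60: continue
        for z in zs:
            p=(ray(c,[ce[i]],z)[0,:2]-o)@M.T
            if abs(p[0]+.06)<.16 and abs(p[1])<.12:
                r=cv2.minAreaRect(np.argwhere(lab==i)[:,::-1].astype(np.float32)); q=(ray(c,cv2.boxPoints(r),z)[:,:2]-o)@M.T
                print(n,z,st[i],(p*1000).round(1),(q*1000).round(0).tolist())
```

```text
[ 0.48552882 -0.02572894  0.20015026]
scene 0.116 [242 197  23  23 222] [-17.1 -20.2] [[-35.0, -60.0], [-35.0, 29.0], [0.0, 22.0], [-1.0, -66.0]]
scene 0.116 [255 205  22  25 231] [ 34.  -29.7] [[19.0, -74.0], [18.0, 21.0], [49.0, 16.0], [48.0, -78.0]]
scene 0.116 [231 223  27  19 118] [   6.  -110.3] [[-38.0, -119.0], [-41.0, -95.0], [47.0, -97.0], [49.0, -120.0]]
wrist 0.116 [ 356  119   62  147 5642] [-14.2  -2.1] [[-35.0, -62.0], [-31.0, 58.0], [4.0, 54.0], [4.0, -69.0]]
wrist 0.086 [ 356  119   62  147 5642] [ -1.1 -11.3] [[-25.0, -79.0], [-20.0, 56.0], [19.0, 52.0], [20.0, -87.0]]
wrist 0.058 [ 356  119   62  147 5642] [ 11.2 -20. ] [[-15.0, -95.0], [-9.0, 55.0], [34.0, 50.0], [34.0, -103.0]]
wrist 0.116 [ 314  123   25   95 1618] [-62.7  17.1] [[-69.0, -21.0], [-69.0, 51.0], [-55.0, 50.0], [-54.0, -22.0]]
wrist 0.086 [ 314  123   25   95 1618] [-55.7  10.3] [[-63.0, -32.0], [-63.0, 48.0], [-47.0, 47.0], [-46.0, -34.0]]
wrist 0.058 [ 314  123   25   95 1618] [-49.2   4. ] [[-57.0, -43.0], [-57.0, 46.0], [-40.0, 45.0], [-39.0, -45.0]]
wrist 0.116 [244 164  15  32 428] [-117.7    8.1] [[-123.0, 21.0], [-112.0, 21.0], [-112.0, -3.0], [-123.0, -3.0]]
wrist 0.086 [244 164  15  32 428] [-1.178e+02  1.000e-01] [[-123.0, 14.0], [-112.0, 14.0], [-112.0, -12.0], [-124.0, -12.0]]
wrist 0.058 [244 164  15  32 428] [-117.9   -7.3] [[-124.0, 9.0], [-111.0, 8.0], [-111.0, -21.0], [-124.0, -21.0]]
wrist 0.116 [317 232  31  23 306] [-52.5 -41.4] [[-68.0, -35.0], [-61.0, -26.0], [-37.0, -46.0], [-43.0, -56.0]]
wrist 0.086 [317 232  31  23 306] [-44.3 -55.7] [[-61.0, -49.0], [-54.0, -39.0], [-27.0, -61.0], [-34.0, -72.0]]
wrist 0.058 [317 232  31  23 306] [-36.6 -69. ] [[-55.0, -62.0], [-48.0, -50.0], [-17.0, -75.0], [-25.0, -87.0]]
```

Run:
```python
from workcell import bot
print(bot.job_done())
```

```text
the job is handed in; nothing more can be done
None
```

The job is handed in, though the hand-in gave no verdict: the casting stands stub up between the jaws, touched the end stop at about 5–7 N when set down, and measured about 1 mm from it after clamping (±1.5 mm; limit 2.5 mm), and the jaw was pressed shut on it at about 18 N and let go.

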